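# Complete the vial cassette and lift it out of its dock

### The job

Stand the vial that is left on the bench upright in the empty bore of the vial cassette, right down on the bore's floor, and let go of it. Then pinch the cassette's two steel side catches together so that it unlocks, and lift it level by them, about 10 cm straight up out of its dock, with all four vials staying in their bores. Finish while holding it still up there with both catches pinched; leave the small bottle, the timer and the beaker where they stand.

Things in the scene. Friction and masses are not known exactly. Their poses are not given: they have to be found in the camera images.
- cassette: grey vial cassette, 48 (x) x 190 (y) x 24 mm, 0.3 kg, in the dock, y axis roughly back to the robot. Four bores in a row at y = -74, -40, 40, 74 mm, each 26 mm wide, 16 mm deep (floor 8 mm, mouth 24 mm above the underside). In the middle a tower 18 (x) x 32 (y) mm rises to 66 mm, with a sprung steel catch plate on each x side. Origin: centre of the underside, z up
- empty_bore (a point): centre of the floor of the empty bore: the end one nearest the robot, at cassette y = +74 mm, 8 mm above the cassette's underside, where the underside of the loose vial belongs. Its axes are those of the cassette
- catch_right (a joint): inward travel of the catch on the cassette's -x side (to the right as the robot sees it), m: 0 locked (sprung out), 0.007 fully pressed against its stop. Spring 3 N at the start of travel, 6.5 N at the end; beyond 0.005 its tongue is clear of the dock
- catch_left (a joint): the same for the catch on the cassette's +x side (to the left): 0 locked, 0.007 fully pressed
- catch_right_pad (a point): centre of the finger area on the outer face of the -x catch: upright steel plate 28 mm wide (along y) whose finger area reaches from 28 to 62 mm above the cassette's underside; this point is 46 mm above the underside and 23 mm out from the cassette's middle. The plate slides straight in along cassette x; at its foot a tongue sticks out under the dock's side bar
- catch_left_pad (a point): the same on the +x catch; the two pads face opposite ways, 46 mm apart when locked and 32 mm when both are fully pressed
- dock: fixed aluminium tray, 72 (x) x 214 (y) mm, floor 6 mm thick, rim 6 mm thick reaching 24 mm above the bench. The cassette lies in it with 1 mm play each side, axes alike, and cannot rise until both catches are pressed in. Origin: centre of its underside on the bench
- loose_vial: upright capped screw vial, 22 mm diameter, 48 mm tall, body straight up to 43 mm, then a cap 18 mm wide; standing alone on the bench, right of the cassette; to be loaded. Origin: centre of its underside, z up the vial. 12 g
- vial_a: upright capped screw vial, 22 mm diameter, 48 mm tall, body straight up to 43 mm, then a cap 18 mm wide; already in the bore at y = -74 mm. Origin: centre of its underside, z up the vial. 12 g
- vial_b: upright capped screw vial, 22 mm diameter, 48 mm tall, body straight up to 43 mm, then a cap 18 mm wide; already in the bore at y = -40 mm. Origin: centre of its underside, z up the vial. 12 g
- vial_c: upright capped screw vial, 22 mm diameter, 48 mm tall, body straight up to 43 mm, then a cap 18 mm wide; already in the bore at y = +40 mm. Origin: centre of its underside, z up the vial. 12 g
- small_bottle: bystander: small capped bottle, 42 mm diameter, 78 mm tall, standing near the loose vial. Origin: centre of its underside
- timer: bystander: square lab timer lying face up, 58 x 58 x 20 mm, left of the dock and the beaker. Origin: centre of its underside
- beaker: bystander: clear beaker, 73 mm diameter, 94 mm tall, left of the dock. Origin: centre of its underside
Not all that is in view belongs to the job. There is more than one size of the dock; the one meant has the size given above.

How it is judged:
On the way, in this order (a step that is already met when the one before it is completed fails the run):
1. the loose vial stands in the empty bore, let go, with the cassette still locked in the dock (z of loose_vial in the frame of cassette between 0.004 and 0.0115 m and x of loose_vial in the frame of cassette between -0.005 and 0.005 m and y of loose_vial in the frame of cassette between 0.069 and 0.079 m and angle between the z axis of loose_vial and the z axis of cassette, either way round below 0.2 rad and z of cassette in the frame of dock below 0.009 m and angle between the z axis of cassette and the z axis of dock, either way round below 0.06 rad and contact force between the fingers and loose_vial below 0.05 N), for 0.2 s.
2. both catches are pinched in while the cassette still sits in the dock (value of joint each of catch_right, catch_left above 0.0045 m and z of cassette in the frame of dock below 0.009 m and angle between the z axis of cassette and the z axis of dock, either way round below 0.06 rad and contact force between the fingers and cassette above 2 N), for 0.1 s.
At the end, for the whole second after the job is handed in: Fingers hold the cassette still by both catches (each in over 4.5 mm), 50 mm or more above its seat, within 80 mm of straight over the dock, tilt under 0.15 rad, clear of the dock; each vial in its own bore: 5 mm of centre, 3.5 mm of the floor, 0.2 rad of the cassette's upright (z of cassette in the frame of dock above 0.056 m and horizontal distance between cassette and dock below 0.08 m and angle between cassette's own z axis and vertical below 0.15 rad and linear speed of cassette below 0.03 m/s and contact force between the fingers and cassette above 2 N and contact force between cassette and dock below 0.05 N and value of joint each of catch_right, catch_left above 0.0045 m and z of vial_a in the frame of cassette between 0.004 and 0.0115 m and x of vial_a in the frame of cassette between -0.005 and 0.005 m and y of vial_a in the frame of cassette between -0.079 and -0.069 m and angle between the z axis of each of vial_a, vial_b, vial_c, loose_vial and the z axis of cassette, either way round below 0.2 rad and z of vial_b in the frame of cassette between 0.004 and 0.0115 m and x of vial_b in the frame of cassette between -0.005 and 0.005 m and y of vial_b in the frame of cassette between -0.045 and -0.035 m and z of vial_c in the frame of cassette between 0.004 and 0.0115 m and x of vial_c in the frame of cassette between -0.005 and 0.005 m and y of vial_c in the frame of cassette between 0.035 and 0.045 m and z of loose_vial in the frame of cassette between 0.004 and 0.0115 m and x of loose_vial in the frame of cassette between -0.005 and 0.005 m and y of loose_vial in the frame of cassette between 0.069 and 0.079 m); the arm keeps its last pose, push and grip.
It fails at once if the small bottle is moved more than 3 cm or tipped (distance of small_bottle from where it was at the start of the episode above 0.03 m or angle between small_bottle's own z axis and vertical above 0.5 rad).
It fails at once if the timer is moved more than 3 cm or tipped (distance of timer from where it was at the start of the episode above 0.03 m or angle between timer's own z axis and vertical above 0.5 rad).
It fails at once if the beaker is moved more than 3 cm or tipped (distance of beaker from where it was at the start of the episode above 0.03 m or angle between beaker's own z axis and vertical above 0.5 rad).
It also fails if it takes over 54 s, if anything falls off the work surface, if the arm or the gripper's body presses on something with over 40 N, if the wrist force passes 120 N, or if a joint passes its speed limit or range.

### The arm

A 6-joint arm with a two-finger parallel gripper is mounted at the origin on a cart in front of the work surface, level with it; the furniture and walls round the work are solid. World frame = base frame: x ahead of the robot, y to its left, z up, the work surface at z = 0. Lengths are in m, angles in rad, forces in N, time in s.
With the tool pointing down it reaches from about 0.275 to 1 m from the base axis. Payload 8.4 kg.
Tool frame: the origin (TCP) lies midway between the tips of the shut fingers; the grasp point (between the pads) lies 19 mm behind it; z points along the fingers, y is the line along which they close (so a half turn about z gives the same grasp; the last joint's range is limited). The gripper opens to 85 mm and grips with 20 to 120 N. Pads are 22 mm wide; open, the fingers measure 114 mm over their backs; the gripper's body (76 mm by 85 mm) begins 54 mm behind the grasp point. The pads swing forward as they close: fully open they stand 13 mm farther back than shut.
Start: joints at [-1.215, 0.353, 1.633, -0, 1.155, -0.002], TCP at [0.219, -0.585, 0.231] pointing down, gripper open.
Joint ranges: [-2.63, 2.63], [-0.92, 2.1], [0.06, 2.66], [-1.3, 4.44], [0, 2.69], [-3.02, 3.02]. Speed limits (rad/s): [2.22, 2.22, 2.79, 3.14, 3.14, 3.14].

### API

Orientations are given as a 3x3 rotation matrix whose columns are the frame's x, y, z axes.
In Python, from bench import read_state, get_image, close_job gives the robot as it stands. The module is installed in compiled form; this text tells all that it offers.
- The arm moves only by the tool carry_out, never from a script. Its argument "series" is one flat list of numbers, 7 for each row, row after row: the opening in per cent of the stroke, from 0 (shut) to 100 (fully open), then the shift along the tool's x, y, z in m, then the turn, a rotation vector about the tool's x, y, z in degrees. In form: [jaw, x, y, z, rx, ry, rz, jaw, x, y, z, rx, ry, rz, ...]. A call has 1 to 12 rows; each row is the pose to reach, as a shift and turn from the pose commanded when the call began, along the tool's axes at that moment; what a row does not reach only later rows make up. A row lasts 1/8 s, in which the tool goes at most 62.5 mm and 10.7 degrees, less where a joint would pass 70% of its speed; a pose out of reach is approached as far as the arm can. A call with a gripper value outside its range is refused whole. The fingers move at their own pace and stop on an object; "grip_force" is the grip in N (left out, the last holds). Time passes only in rows, so rows that repeat a pose let the fingers close. It gives the time, the measured TCP pose, the force, the opening and the grip force at its end, in the units of the state.
- read_state(): the state, without advancing time (a new reading comes with each control period).
- get_image(name): name is "scene" or "top"; returns a dict with "image" (400x640x3 uint8, red, green, blue), "range_z" (400x640 float32, m along the optical axis (not along the pixel's ray), 0 where there is no reading), "fx", "fy", "cx", "cy" (pixels), "camera_from_world" (4x4, takes a point from world to camera coordinates). Camera axes: x right, y up, looking along -z (the intrinsics and any distortion apply to the point x, -y, -z); pixel columns grow to the right and rows downward; lengths in m; the calibration is good to about 2 mm. A picture is of the moment at which its call begins.
- close_job(): hands the job in; it is judged then, once.
The state is a dict: "time_s": time; "qpos": joint angles; "dq": joint speeds; "joint_torque": joint torques, N m; "tcp_pos": TCP position; "tool_rot": TCP orientation; "contact_force": force on the tool from outside, world axes, zero at the start; "moment": the same for the moment, N m; "finger_gap": opening from 0.0 (shut) to 1.0 (fully open); "gripper_force": force on a finger pad.
Only numpy, scipy, OpenCV 4.12 (cv2) and the standard library are available. Lean on these libraries where they do the work, as an engineer would, in place of code of your own. Each camera call takes 0.05 s, during which the arm holds its last target. There are 200 camera calls.

## Working session

There is one attempt and no reset: what is moved stays moved. The work goes in short steps, Python scripts to look and compute and a tool call to move; the robot and the scene stay as the last step left them, time stands still between calls to the robot, and variables do not carry over. Pictures are saved under pics/ and viewed, at most 10 in all, crops included, and the job is handed in when it is done.

Besides the shell and the picture viewer there is one more tool, called after "Request:" by a JSON object that holds its "op" and its "data". carry_out: Moves the arm, as the interface text tells. Its arguments: {"type":"object","properties":{"series":{"type":"array"},"grip_force":{"type":"number"}},"required":["series"]}

```bash
mkdir -p pics
cat > h.py <<'E'
import numpy as np, cv2
from bench import read_state, get_image, close_job
def world(d):
    z=d['range_z'].astype(float); v,u=np.mgrid[0:z.shape[0],0:z.shape[1]]
    p=np.stack([(u-d['cx'])/d['fx']*z,-(v-d['cy'])/d['fy']*z,-z,np.ones_like(z)],-1)
    w=p@np.linalg.inv(d['camera_from_world']).T
    w[z==0]=np.nan
    return w[...,:3]
E
python3 - <<'E'
from h import *
for n in('scene','top'):
    d=get_image(n); cv2.imwrite(f'pics/{n}0.png',d['image'][...,::-1]); np.savez(f'{n}0.npz',**d)
    print(n,d['fx'],d['cx'],d['cy'],np.round(np.linalg.inv(d['camera_from_world']),3).tolist(),[k for k in d])
s=read_state();print(s['tcp_pos'],s['tool_rot'],s['finger_gap'],s['time_s'])
E
```

```text
scene 509.2646202882201 321.3487904663644 199.82396924374345 [[-0.86, 0.273, -0.43, -0.087], [-0.509, -0.424, 0.749, 0.923], [0.022, 0.864, 0.503, 0.769], [0.0, 0.0, 0.0, 1.0]] ['image', 'range_z', 'fx', 'fy', 'cx', 'cy', 'camera_from_world']
top 364.4958160551441 315.4966649370837 202.54342199521162 [[-0.004, 0.992, -0.129, 0.37], [-1.0, -0.005, -0.005, -0.166], [-0.005, 0.129, 0.992, 1.249], [0.0, 0.0, 0.0, 1.0]] ['image', 'range_z', 'fx', 'fy', 'cx', 'cy', 'camera_from_world']
[ 0.21873122 -0.58502333  0.2306405 ] [[ 9.36679599e-01  3.50187323e-01 -4.09655523e-04]
 [ 3.50187562e-01 -9.36678879e-01  1.16170750e-03]
 [ 2.30995652e-05 -1.23160399e-03 -9.99999241e-01]] 1.0020761425792268 0.1
```

View pics/top0.png

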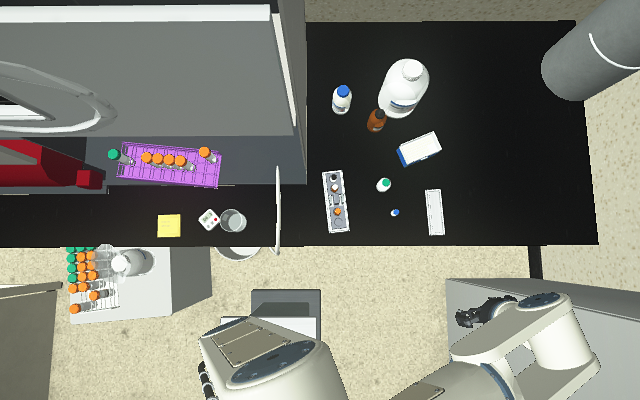

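View pics/scene0.png

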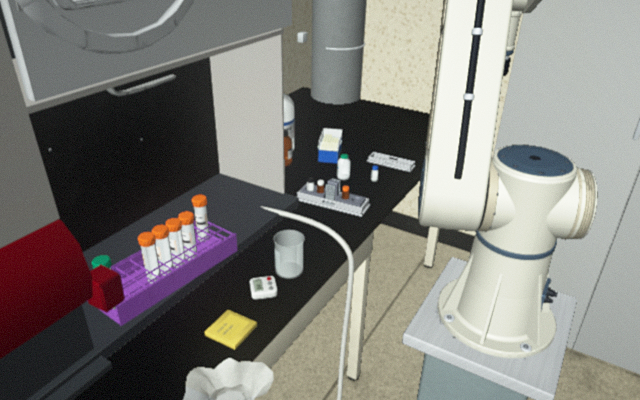

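Top view: the cassette sits in its dock at about (336,202), with the blue-capped vial at (394,212), the green-capped bottle at (383,185), an empty tray at (434,212), the beaker at (232,220) and the timer at (208,218). Next, one close crop plus measurements.

Run:
```python
from h import *
d=dict(np.load('top0.npz')); w=world(d); np.set_printoptions(precision=4,suppress=True,linewidth=200)
a=d['image'][160:245,310:450,::-1]; cv2.imwrite('pics/c1.png',cv2.resize(a,None,fx=5.7,fy=5.7,interpolation=cv2.INTER_CUBIC))
s=dict(np.load('scene0.npz')); ws=world(s)
b=s['image'][140:225,285:425,::-1]; cv2.imwrite('pics/c2.png',cv2.resize(b,None,fx=5.7,fy=5.7,interpolation=cv2.INTER_CUBIC))
print('bench z',np.nanmedian(w[225:240,350:380,2]))
def rep(n,W,r,c,lo,hi):
    p=W[r[0]:r[1],c[0]:c[1]].reshape(-1,3); p=p[(p[:,2]>lo)&(p[:,2]<hi)]
    if len(p)<3: print(n,len(p));return
    print(n,len(p),'mean',p.mean(0),'min',p.min(0),'max',p.max(0), 'rect',cv2.minAreaRect((p[:,:2]*1000).astype(np.float32)))
for nm,W in(('top',w),('scene',ws)):
    R=lambda n,r,c,lo,hi:rep(nm+' '+n,W,r,c,lo,hi)
    if nm=='top':
        R('vial',(203,220),(386,402),.035,.06);R('vialall',(203,220),(386,402),.008,.06)
        R('bottle',(172,200),(370,396),.03,.1)
        R('dock',(160,240),(315,355),.014,.04);R('tower',(190,215),(325,350),.058,.08)
        R('all',(160,240),(315,355),.04,.08)
        R('tray2',(180,240),(420,450),.005,.1);R('beaker',(203,235),(218,250),.03,.15);R('timer',(205,232),(195,221),.008,.04)
    else:
        R('vial',(160,185),(366,383),.01,.06);R('tower',(170,205),(320,345),.055,.08)
        R('dock',(165,220),(290,375),.014,.028)
# arch obstacle
p=w[160:260,255:300].reshape(-1,3);p=p[p[:,2]>.03];print('arch',p.min(0),p.max(0),len(p))
```

```text
bench z 0.0003556119268943725
top vial 33 mean [ 0.4955 -0.4247  0.0462] min [ 0.4869 -0.4329  0.0352] max [ 0.5051 -0.4158  0.0544] rect ((495.73260498046875, -425.5757751464844), (18.43741798400879, 16.575084686279297), 36.800052642822266)
top vialall 48 mean [ 0.4946 -0.4236  0.039 ] min [ 0.4849 -0.4456  0.008 ] max [ 0.5115 -0.4153  0.0544] rect ((501.79571533203125, -428.6410217285156), (18.88002586364746, 34.23606491088867), 58.514923095703125)
top bottle 146 mean [ 0.5852 -0.3854  0.0634] min [ 0.568  -0.4072  0.0305] max [ 0.606  -0.3682  0.0842] rect ((587.0341796875, -387.611328125), (38.75857162475586, 37.961158752441406), 88.1811752319336)
top dock 816 mean [ 0.5329 -0.228   0.0273] min [ 0.4329 -0.2688  0.0142] max [ 0.6427 -0.1892  0.0398] rect ((538.1319580078125, -227.96014404296875), (205.76979064941406, 62.10285186767578), 6.1108551025390625)
top tower 116 mean [ 0.5286 -0.2287  0.0687] min [ 0.4896 -0.2506  0.0602] max [ 0.5519 -0.2043  0.0779] rect ((520.5427856445312, -227.71961975097656), (62.17802810668945, 45.89169692993164), 1.1886992454528809)
top all 212 m
[... 810 characters left out ...]
7)
scene vial 91 mean [ 0.4946 -0.4298  0.0295] min [ 0.4819 -0.547   0.0102] max [ 0.5359 -0.4135  0.0512] rect ((508.0116882324219, -479.7510070800781), (21.893505096435547, 140.03683471679688), 14.283900260925293)
scene tower 156 mean [ 0.5354 -0.2219  0.0648] min [ 0.4962 -0.2536  0.055 ] max [ 0.5802 -0.1979  0.0748] rect ((536.9634399414062, -222.82606506347656), (69.2634048461914, 53.085540771484375), 31.65714454650879)
scene dock 567 mean [ 0.5266 -0.2275  0.022 ] min [ 0.4308 -0.4247  0.0141] max [ 0.641  -0.0836  0.028 ] rect ((546.5068359375, -254.7487335205078), (212.63165283203125, 293.3685607910156), 19.367082595825195)
arch [ 0.3969 -0.1053  0.03  ] [0.6742 0.0451 0.0625] 1371
```

View pics/c1.png

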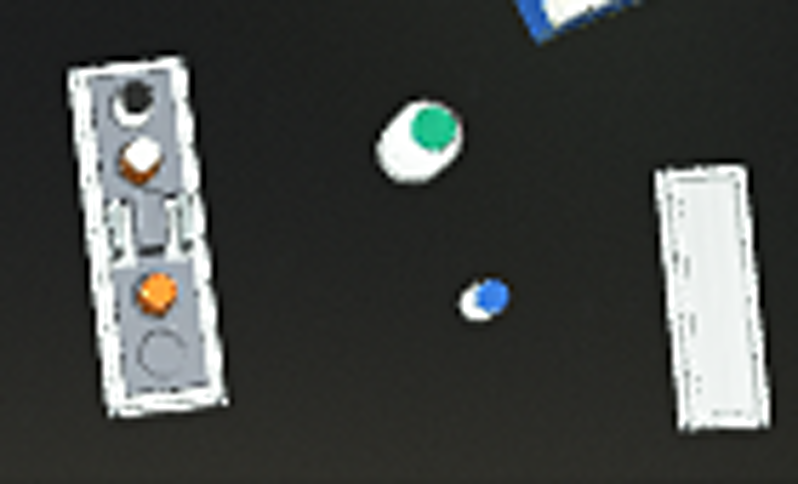

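View pics/c2.png

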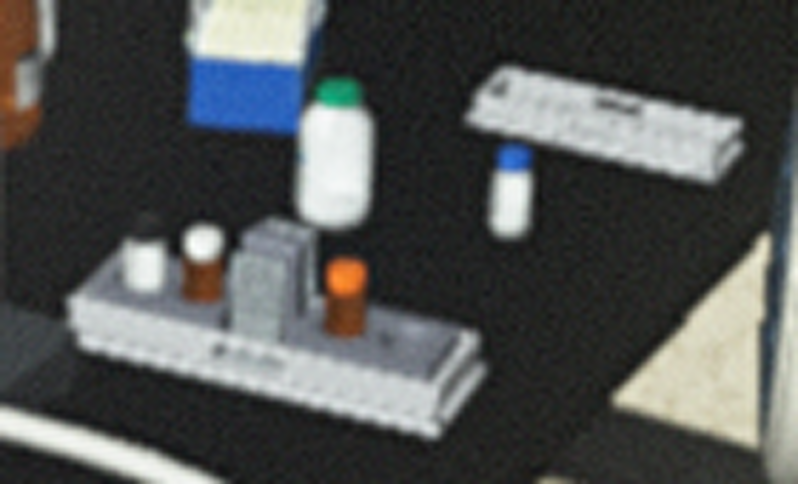

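```bash
cat >> h.py <<'E'
def ray(d,u,v,z):
    T=np.linalg.inv(d['camera_from_world']); r=T[:3,:3]@np.array([(u-d['cx'])/d['fx'],-(v-d['cy'])/d['fy'],-1.]); o=T[:3,3]
    return o+r*(z-o[2])/r[2]
E
python3 - <<'E'
from h import *
from scipy.optimize import least_squares
np.set_printoptions(precision=4,suppress=True)
t=dict(np.load('top0.npz')); s=dict(np.load('scene0.npz'))
T=lambda u,v,z: ray(t,310+(u+.5)/5.7-.5,160+(v+.5)/5.7-.5,z)
S=lambda u,v,z: ray(s,285+(u+.5)/5.7-.5,140+(v+.5)/5.7-.5,z)
print('vial',T(491,297,.048),S(515,149,.048),'bottle',T(434,128,.078),S(340,85,.078))
F=[((-36,-107),T(69,69,.024)),((36,-107),T(185,58,.024))] # placeholders (sign fixed below)
# cassette +x -> world +y (left in top image)
F=[((.036,-.107),T(69,69,.024)),((-.036,-.107),T(185,58,.024)),((-.036,.107),T(227,403,.024)),((.036,.107),T(110,416,.024)),
((0,-.074),T(134,97,.062)),((0,-.04),T(142,154,.062)),((0,.04),T(158,292,.062)),((0,.074),T(162,353,.030))]
G=[((0,-.074),S(143,222,.062)),((0,-.04),S(205,230,.062)),((0,.04),S(347,263,.062))]
def pt(q,l):
    c,n=np.cos(q[2]),np.sin(q[2]); return q[:2]+[c*l[0]-n*l[1],n*l[0]+c*l[1]]
for L in(F,F[:4],F[4:],G):
    r=least_squares(lambda q:np.concatenate([pt(q,l)-w[:2] for l,w in L]),[.53,-.23,1.57])
    print(r.x,np.degrees(r.x[2]),'bore',pt(r.x,(0,.074)));print(1000*r.fun.reshape(-1,2))
E
```

```text
vial [ 0.4947 -0.4254  0.048 ] [ 0.4954 -0.4285  0.048 ] bottle [ 0.5889 -0.3895  0.078 ] [ 0.5883 -0.3914  0.078 ]
[ 0.5364 -0.2274  1.6777] 96.12736292167966 bore [ 0.4628 -0.2353]
[[ 2.8438  1.4096]
 [ 4.1438 -0.3549]
 [-1.2761 -1.2696]
 [-1.6213  1.3915]
 [-1.0614 -0.6969]
 [-1.2213 -0.0367]
 [-0.3145 -0.253 ]
 [-1.493  -0.1899]]
[ 0.5354 -0.2277  1.6772] 96.09484120976728 bore [ 0.4618 -0.2355]
[[ 1.8481  1.0573]
 [ 3.1074 -0.7116]
 [-2.3254 -1.5056]
 [-2.63    1.1599]]
[ 0.5374 -0.2271  1.6797] 96.24163771763445 bore [ 0.4639 -0.2351]
[[-0.0547 -0.2561]
 [-0.2073  0.3367]
 [ 0.7166 -0.0381]
 [-0.4545 -0.0425]]
[ 0.5385 -0.2314  1.7279] 99.00087455449409 bore [ 0.4654 -0.2429]
[[ 1.3646 -1.8378]
 [-0.6158  2.8293]
 [-0.7488 -0.9915]]
```

Candidates for the loose vial:
- Blue-capped vial, top image (395.7,211.7): it stands alone on the bench, right of the cassette, with a small 18 mm cap.
- Green-capped bottle (386,182): too big.
- Amber bottle (377,119) and blue-capped white bottle (342,98): too big and too far back.
- Capped vials already in the cassette, (334,177), (335,187) and (338,211).

I choose the blue-capped one, and the close crop confirms it. The dock is the tray at (336,202) holding the cassette, not the empty one at (434,212).

```bash
cat >> h.py <<'E'
from scipy.spatial.transform import Rotation as Ro
def go(p,yaw=96.15,R=None):
    s=read_state(); R0=np.array(s['tool_rot']); a=np.radians(yaw)
    y=-np.array([np.cos(a),np.sin(a),0]); z=np.array([0,0,-1.]); Rt=np.stack([np.cross(y,z),y,z],1)
    print('shift',np.round(R0.T@(np.array(p)-s['tcp_pos']),4),'rot',np.round(np.degrees(Ro.from_matrix(R0.T@Rt).as_rotvec()),2))
E
python3 -c "
from h import *
go([.495,-.4265,.10])"
```

```text
shift [ 0.3143 -0.0516  0.1307] rot [-7.000e-02  1.000e-02  1.435e+01]
```

Request:
{"op": "carry_out", "data": {"series": [60, 0.314, -0.052, 0.05, 0, 0, 14.35, 60, 0.314, -0.052, 0.05, 0, 0, 14.35, 60, 0.314, -0.052, 0.05, 0, 0, 14.35, 60, 0.314, -0.052, 0.05, 0, 0, 14.35, 60, 0.314, -0.052, 0.05, 0, 0, 14.35, 60, 0.314, -0.052, 0.05, 0, 0, 14.35, 60, 0.314, -0.052, 0.13, 0, 0, 14.35, 60, 0.314, -0.052, 0.13, 0, 0, 14.35, 60, 0.314, -0.052, 0.13, 0, 0, 14.35, 60, 0.314, -0.052, 0.13, 0, 0, 14.35]}}

```text
time_s: 1.35
tcp_pos: [0.4953, -0.428, 0.1032]
tool_rot: [[0.994, 0.106, 0.002], [0.106, -0.994, -0.002], [0.002, 0.002, -1.0]]
contact_force: [0.4, -0.9, 0.8]
finger_gap: 0.601
gripper_force: 0.0
```

Run:
```python
from h import *
go([.495,-.4265,.019])
s=read_state();print(s['tcp_pos'],s['finger_gap'],s['time_s'])
d=get_image('scene');cv2.imwrite('pics/s1.png',cv2.resize(d['image'][120:230,285:445,::-1],None,fx=5,fy=5,interpolation=cv2.INTER_CUBIC))
```

```text
shift [-0.0002 -0.0017  0.0842] rot [ 0.1  -0.09 -0.05]
[ 0.49526023 -0.42801072  0.10315757] 0.6007381605300057 1.35
```

View pics/s1.png

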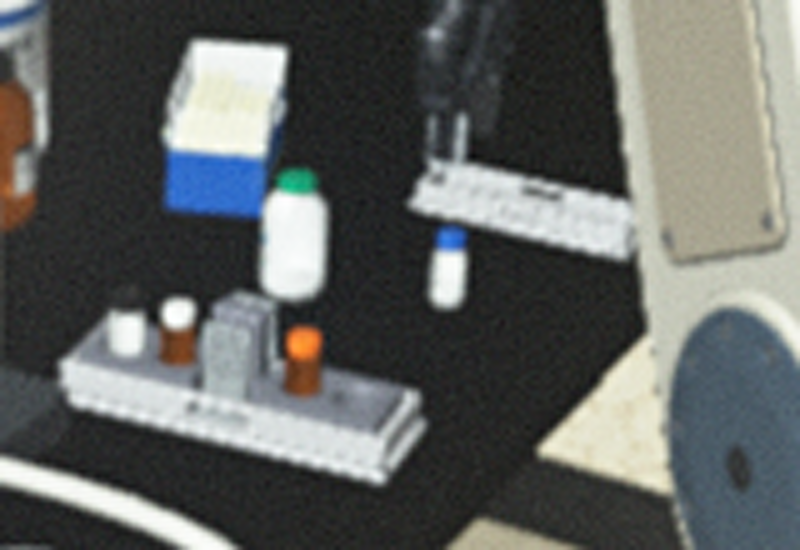

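The fingers, at (447,145), are right over the vial at (450,270). I'll descend and close.

Request:
{"op": "carry_out", "data": {"series": [60, 0, 0, 0.04, 0, 0, 0, 60, 0, 0, 0.07, 0, 0, 0, 60, 0, 0, 0.081, 0, 0, 0, 60, 0, 0, 0.081, 0, 0, 0, 10, 0, 0, 0.081, 0, 0, 0, 10, 0, 0, 0.081, 0, 0, 0, 10, 0, 0, 0.081, 0, 0, 0, 10, 0, 0, 0.081, 0, 0, 0, 10, 0, 0, 0.081, 0, 0, 0, 10, 0, 0, 0.081, 0, 0, 0], "grip_force": 20}}

```text
time_s: 2.65
tcp_pos: [0.4956, -0.4274, 0.0218]
tool_rot: [[0.994, 0.107, 0.002], [0.107, -0.994, -0.001], [0.002, 0.002, -1.0]]
contact_force: [-0.0, 0.2, 7.3]
finger_gap: 0.247
gripper_force: 21.9
```

Request:
{"op": "carry_out", "data": {"series": [10, 0, 0, -0.04, 0, 0, 0, 10, 0, 0, -0.09, 0, 0, 0, 10, 0, 0, -0.09, 0, 0, 0, 10, 0, 0, -0.09, 0, 0, 0]}}

```text
time_s: 3.15
tcp_pos: [0.4947, -0.4266, 0.1104]
tool_rot: [[0.994, 0.107, 0.0], [0.107, -0.994, -0.0], [0.0, 0.0, -1.0]]
contact_force: [0.0, -0.3, -0.5]
finger_gap: 0.249
gripper_force: 21.4
```

Run:
```python
from h import *
go([.4637,-.2351,.11])
s=read_state();print(s['tcp_pos'],s['finger_gap'],s['contact_force'])
```

```text
shift [-0.0103 -0.1937  0.0004] rot [ 0.01 -0.01  0.  ]
[ 0.4946846  -0.42661045  0.11043314] 0.24869551206679383 [ 0.02610009 -0.3198167  -0.52571852]
```

Request:
{"op": "carry_out", "data": {"series": [10, -0.0103, -0.1937, 0, 0, 0, 0, 10, -0.0103, -0.1937, 0, 0, 0, 0, 10, -0.0103, -0.1937, 0, 0, 0, 0, 10, -0.0103, -0.1937, 0, 0, 0, 0, 10, -0.0103, -0.1937, 0, 0, 0, 0, 10, -0.0103, -0.1937, 0.03, 0, 0, 0, 10, -0.0103, -0.1937, 0.03, 0, 0, 0, 10, -0.0103, -0.1937, 0.03, 0, 0, 0]}}

```text
time_s: 4.15
tcp_pos: [0.464, -0.2362, 0.0805]
tool_rot: [[0.994, 0.106, -0.0], [0.106, -0.994, -0.0], [-0.0, 0.0, -1.0]]
contact_force: [-0.1, -0.5, 0.4]
finger_gap: 0.249
gripper_force: 21.4
```

Run:
```python
from h import *
s=read_state();print(s['tcp_pos'],s['finger_gap'],s['contact_force'])
d=get_image('scene');t=get_image('top')
a=cv2.resize(d['image'][150:220,285:385,::-1],None,fx=5.8,fy=5.8,interpolation=cv2.INTER_CUBIC)
b=cv2.resize(t['image'][160:250,305:365,::-1],None,fx=3.6,fy=4.51,interpolation=cv2.INTER_CUBIC)
np.savez('scene2.npz',**d)
cv2.imwrite('pics/s2.png',np.hstack([a,b[:406]]))
print(a.shape,b.shape)
```

```text
[ 0.46404537 -0.23622601  0.08046432] 0.24909845559242738 [-0.08557771 -0.50772378  0.35797197]
(406, 580, 3) (406, 216, 3)
```

View pics/s2.png

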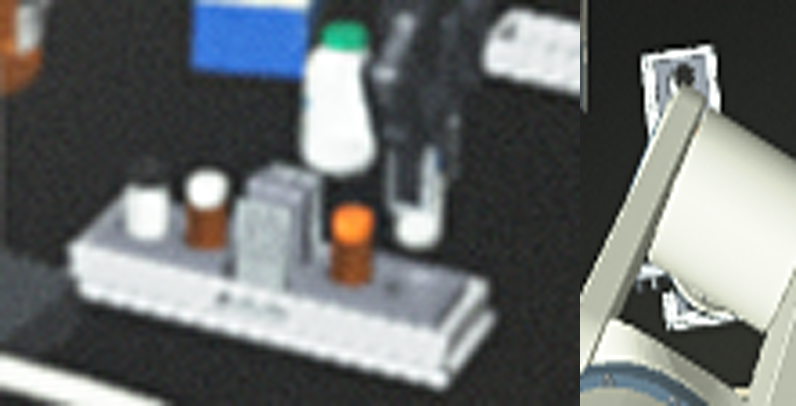

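The scene view shows the vial at (417,225) hanging right over the empty bore at (420,282). I'll lower it in stages.

Request:
{"op": "carry_out", "data": {"series": [10, 0, 0, 0.015, 0, 0, 0, 10, 0, 0, 0.025, 0, 0, 0, 10, 0, 0, 0.03, 0, 0, 0, 10, 0, 0, 0.034, 0, 0, 0, 10, 0, 0, 0.034, 0, 0, 0, 10, 0, 0, 0.034, 0, 0, 0]}}

```text
time_s: 5.0
tcp_pos: [0.464, -0.2353, 0.0465]
tool_rot: [[0.994, 0.107, 0.0], [0.107, -0.994, -0.0], [0.0, 0.0, -1.0]]
contact_force: [-0.4, 0.9, 0.4]
finger_gap: 0.245
gripper_force: 21.4
```

Request:
{"op": "carry_out", "data": {"series": [10, 0, 0, 0.004, 0, 0, 0, 10, 0, 0, 0.008, 0, 0, 0, 10, 0, 0, 0.0105, 0, 0, 0, 10, 0, 0, 0.0105, 0, 0, 0, 10, 0, 0, 0.0105, 0, 0, 0]}}

```text
time_s: 5.62
tcp_pos: [0.4638, -0.2352, 0.0358]
tool_rot: [[0.994, 0.107, -0.0], [0.107, -0.994, 0.0], [-0.0, -0.0, -1.0]]
contact_force: [-0.0, -0.5, 3.9]
finger_gap: 0.248
gripper_force: 21.7
```

It touches the floor at 3.9 N. Now release and rise.

Request:
{"op": "carry_out", "data": {"series": [48, 0, 0, 0, 0, 0, 0, 48, 0, 0, 0, 0, 0, 0, 48, 0, 0, 0, 0, 0, 0, 48, 0, 0, 0, 0, 0, 0, 48, 0, 0, -0.03, 0, 0, 0, 48, 0, 0, -0.08, 0, 0, 0, 48, 0, 0, -0.09, 0, 0, 0, 48, 0, 0, -0.09, 0, 0, 0]}}

```text
time_s: 6.62
tcp_pos: [0.4641, -0.2354, 0.1262]
tool_rot: [[0.994, 0.107, 0.001], [0.107, -0.994, -0.001], [0.001, 0.001, -1.0]]
contact_force: [-0.4, 0.0, 0.2]
finger_gap: 0.479
gripper_force: 0.0
```

Run:
```python
from h import *
s=read_state();print(s['tcp_pos'],s['finger_gap'],s['contact_force'])
go([.5371,-.2280,.125]);go([.5371,-.2280,.036])
d=get_image('scene')
cv2.imwrite('pics/s3.png',cv2.resize(d['image'][130:220,285:405,::-1],None,fx=6.6,fy=6.6,interpolation=cv2.INTER_CUBIC))
np.savez('scene3.npz',**d)
```

```text
[ 0.46405887 -0.23542469  0.12617796] 0.47928698845208606 [-0.41944925  0.03172255  0.19820436]
shift [0.0734 0.0004 0.0013] rot [ 0.05 -0.07 -0.  ]
shift [0.0733 0.0004 0.0903] rot [ 0.05 -0.07 -0.  ]
```

View pics/s3.png

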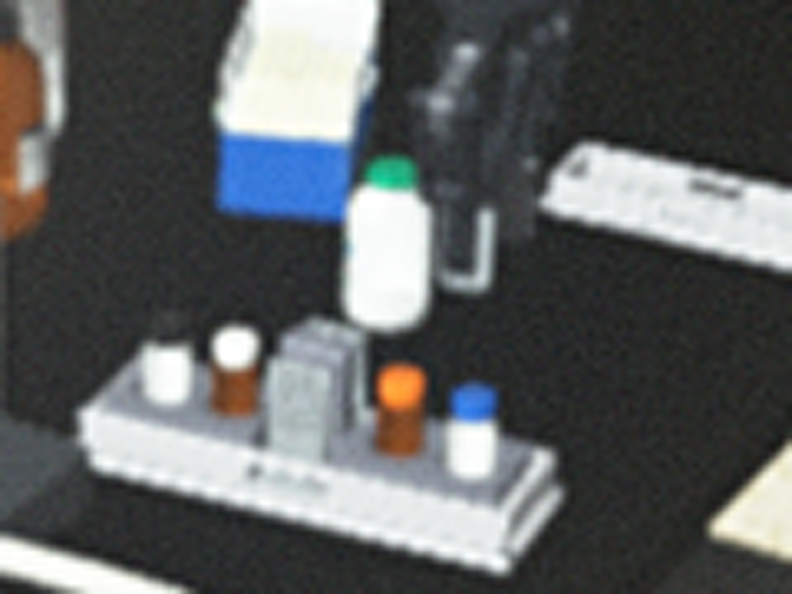

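Picture: the blue-capped vial at (473,430) stands upright in the end bore, level with the orange one at (400,410). Next, over the tower.

Request:
{"op": "carry_out", "data": {"series": [75, 0.04, 0.0004, 0, 0, 0, 0, 75, 0.0733, 0.0004, 0, 0, 0, 0, 75, 0.0733, 0.0004, 0, 0, 0, 0, 75, 0.0733, 0.0004, 0, 0, 0, 0, 75, 0.0733, 0.0004, 0.04, 0, 0, 0, 75, 0.0733, 0.0004, 0.07, 0, 0, 0, 75, 0.0733, 0.0004, 0.085, 0, 0, 0, 75, 0.0733, 0.0004, 0.091, 0, 0, 0, 75, 0.0733, 0.0004, 0.091, 0, 0, 0]}}

```text
time_s: 7.8
tcp_pos: [0.5367, -0.228, 0.0351]
tool_rot: [[0.994, 0.107, 0.0], [0.107, -0.994, -0.0], [0.0, 0.0, -1.0]]
contact_force: [-1.2, 0.3, -0.2]
finger_gap: 0.748
gripper_force: 0.0
```

Run:
```python
from h import *
s=read_state();print(s['tcp_pos'],s['finger_gap'],s['contact_force'])
d=get_image('scene')
cv2.imwrite('pics/s4.png',cv2.resize(d['image'][130:220,285:405,::-1],None,fx=6.6,fy=6.6,interpolation=cv2.INTER_CUBIC))
```

```text
[ 0.53674906 -0.22797829  0.03509929] 0.7483163163598557 [-1.1816773   0.32097491 -0.22375945]
```

View pics/s4.png

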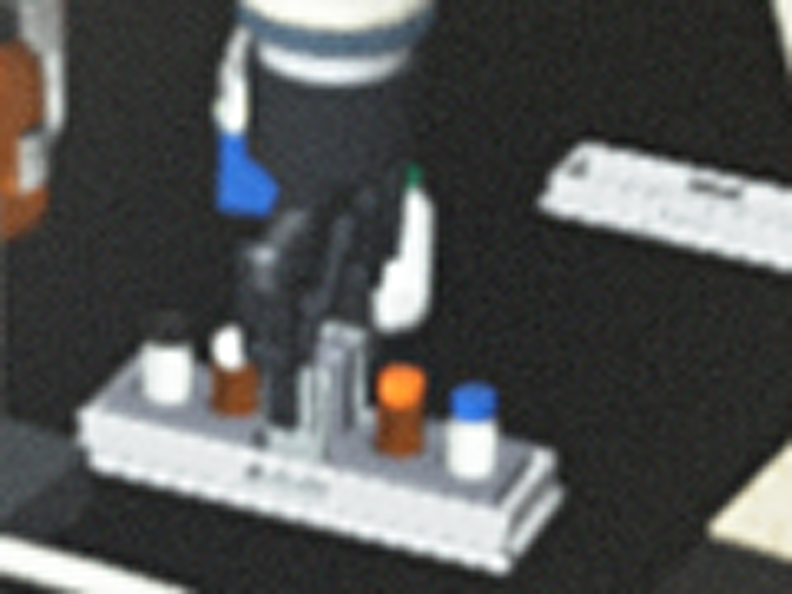

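The near finger, at (285,390), stands in front of the catch plate at (298,400), centred once its outward offset is allowed for. Now pinch.

Request:
{"op": "carry_out", "data": {"series": [20, 0, 0, 0, 0, 0, 0, 20, 0, 0, 0, 0, 0, 0, 20, 0, 0, 0, 0, 0, 0, 20, 0, 0, 0, 0, 0, 0, 20, 0, 0, 0, 0, 0, 0, 20, 0, 0, 0, 0, 0, 0, 20, 0, 0, 0, 0, 0, 0, 20, 0, 0, 0, 0, 0, 0], "grip_force": 60}}

```text
time_s: 8.85
tcp_pos: [0.5377, -0.2283, 0.0372]
tool_rot: [[0.994, 0.107, 0.002], [0.107, -0.994, -0.001], [0.002, 0.001, -1.0]]
contact_force: [-4.3, 1.7, 19.9]
finger_gap: 0.316
gripper_force: 59.1
```

Request:
{"op": "carry_out", "data": {"series": [20, 0, 0, -0.002, 0, 0, 0, 20, 0, 0, -0.005, 0, 0, 0, 20, 0, 0, -0.01, 0, 0, 0, 20, 0, 0, -0.015, 0, 0, 0, 20, 0, 0, -0.02, 0, 0, 0, 20, 0, 0, -0.02, 0, 0, 0]}}

```text
time_s: 9.6
tcp_pos: [0.537, -0.2279, 0.0553]
tool_rot: [[0.994, 0.107, 0.001], [0.107, -0.994, -0.0], [0.001, 0.0, -1.0]]
contact_force: [-0.4, 0.1, -2.4]
finger_gap: 0.31
gripper_force: 59.1
```

Run:
```python
from h import *
s=read_state();print(s['tcp_pos'],s['finger_gap'],s['contact_force'],s['moment'])
d=get_image('scene')
cv2.imwrite('pics/s5.png',cv2.resize(d['image'][130:220,285:405,::-1],None,fx=6.6,fy=6.6,interpolation=cv2.INTER_CUBIC))
```

```text
[ 0.5370231  -0.2279235   0.05527269] 0.3103883606632675 [-0.44521287  0.07280464 -2.36865805] [-0.00239237  0.00474628  0.01214521]
```

View pics/s5.png

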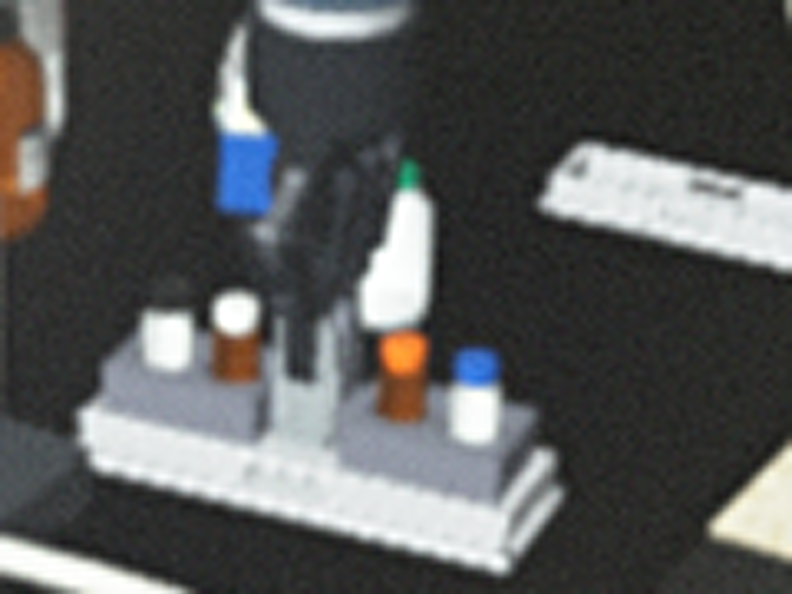

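The cassette has risen level out of the dock with four vials in place: caps at (170,295), (237,310), (404,350) and (477,366). I'll lift the rest.

Request:
{"op": "carry_out", "data": {"series": [20, 0, 0, -0.005, 0, 0, 0, 20, 0, 0, -0.015, 0, 0, 0, 20, 0, 0, -0.027, 0, 0, 0, 20, 0, 0, -0.04, 0, 0, 0, 20, 0, 0, -0.053, 0, 0, 0, 20, 0, 0, -0.065, 0, 0, 0, 20, 0, 0, -0.074, 0, 0, 0, 20, 0, 0, -0.08, 0, 0, 0, 20, 0, 0, -0.08, 0, 0, 0, 20, 0, 0, -0.08, 0, 0, 0, 20, 0, 0, -0.08, 0, 0, 0, 20, 0, 0, -0.08, 0, 0, 0]}}

```text
time_s: 11.15
tcp_pos: [0.5366, -0.2278, 0.1345]
tool_rot: [[0.994, 0.107, -0.0], [0.107, -0.994, 0.0], [-0.0, -0.0, -1.0]]
contact_force: [0.3, -0.0, -3.1]
finger_gap: 0.312
gripper_force: 59.3
```

Run:
```python
from h import *
s=read_state();print(s['tcp_pos'],s['finger_gap'],s['contact_force'],s['moment'])
d=get_image('scene')
cv2.imwrite('pics/s6.png',cv2.resize(d['image'][100:220,285:405,::-1],None,fx=4.9,fy=4.9,interpolation=cv2.INTER_CUBIC))
```

```text
[ 0.53656668 -0.22778099  0.134478  ] 0.31227709005347853 [ 0.30599292 -0.00727027 -3.10168368] [-0.00974384  0.04283297  0.02791062]
```

View pics/s6.png

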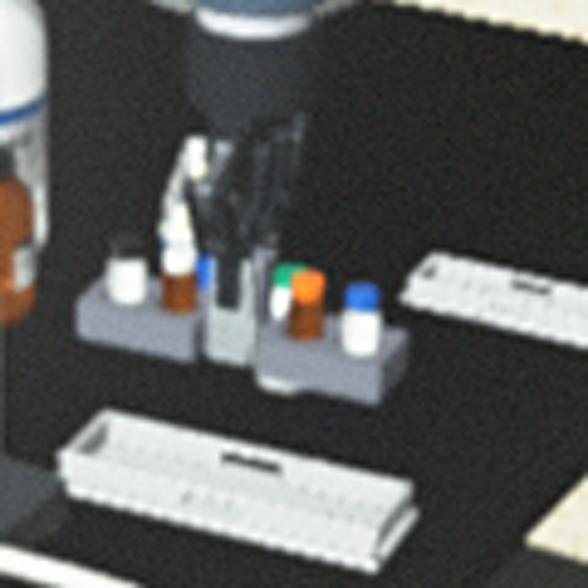

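The cassette, at (240,340), hangs level and clear above its empty dock at (235,490), with all four vials seated. I'm handing it in.

```bash
python3 -c "
from h import *
print(close_job())"
```

```text
the job is handed in; nothing more can be done
None
```

The loose vial is in the empty bore, and the cassette is unlocked and held still and level about 10 cm above its dock by both catches. The last picture shows all four vials seated; the job is handed in, but no verdict came back.

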